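# Set a soft-close adjuster: to the stop, then four clicks back

### The job

Set the soft-close unit of the sliding door: turn its adjuster knob clockwise (seen from above) until it gently meets its stop, without forcing it, then turn it back exactly four clicks and let go so that it rests in that click. Leave the spanner, the furniture foot and the bit holder where they are.

Things in the scene. Friction and masses are not known exactly. Their poses are not given: they have to be found in the camera images.
- unit: Soft-close unit, screwed down: steel plate 220 x 80 x 4 mm, grey housing 150 x 66 mm on it (top 46 mm above the table), damper rod to 122 mm along +x. Origin: under the plate's centre, on the knob's axis; z up. The cartridge inside, with stop and clicks, sits at any angle in the housing and the knob starts 2 to 4 clicks from the stop, so the stop cannot be seen, only felt.
- knob_grip (a point): Grip point of the knob, on its vertical axis 73 mm above the table; turns with the knob. White bar 46 mm long, 14 thick, 30 tall (top at 83 mm) on a black disc of 54 mm diameter (top at 53 mm). x along the bar, y across it (pinch this way), z up. Clockwise from above (falling yaw) goes to the stop.
- knob_top (a point): Centre of the top of the knob's bar, axes as knob_grip. 12 clicks a turn (0.524 rad each), 9 in all. A sprung ball pulls the knob into each click and holds it there; leaving one takes 0.1 to 0.16 N m, half-way to the next it snaps over: that is one click. Click 0 lies at the stop (the knob goes 0.03 rad beyond it before it is blocked).
- needle (a joint): Hidden needle valve inside the housing, driven by the knob: m of lift, 0 in click 0 at the stop, 0.00005 m (0.05 mm) more for each click back. Far too fine to be read from a measurement with 1 mm of noise.
- mount (a joint): Twist (rad) of the rubber seat that carries the knob and its stop; 0 unloaded, negative when the knob is turned clockwise; 2.5 N m per rad. Clicks twist it up to 0.06 each way. Press on the stop with 0.2 to 0.4 N m (twist 0.08 to 0.16); beyond 0.5 N m (0.2), either way, the adjuster is damaged.
- spanner: Silver adjustable spanner, 165 mm long, 10 mm thick, lying flat beside the unit. Origin on the table near its middle. Bystander.
- foot: White nylon furniture foot, a disc of 42 mm diameter and 16 mm height with a steel stud of 8 mm pointing up to 44 mm. Origin: centre of its underside. Bystander.
- bit_holder: Blue silicone bit holder 90 x 32 x 22 mm with five steel bits standing in it up to 36 mm. Origin: centre of its underside. Bystander.
There are look-alikes about, which are no part of the job. Several things have the shape of the unit; the one meant has the colours described above.

How it is judged:
By the outcome, as a careful person would: the job done as asked, in the order asked, and still so for the second after the job is handed in, with the robot touching nothing.
It also fails if it takes over 67 s, if anything falls off the work surface, if the arm or the gripper's body presses on something with over 40 N, if the wrist force passes 120 N, or if a joint passes its speed limit or range.

### The arm

A 6-joint arm with a two-finger parallel gripper is mounted at the origin on the work surface. World frame = base frame: x ahead of the robot, y to its left, z up, the work surface at z = 0. Lengths are in m, angles in rad, forces in N, time in s.
With the tool pointing down it reaches from about 0.275 to 0.775 m from the base axis. Payload 14.6 kg.
Tool frame: the origin (TCP) lies midway between the tips of the shut fingers; the grasp point (between the pads) lies behind it (arm.hold_point_z is the z of the grasp point in the tool frame, in m); z points along the fingers, y is the line along which they close (so a half turn about z gives the same grasp; the last joint's range is limited). The gripper opens to 85 mm and grips with 20 to 120 N. Pads are 22 mm wide; open, the fingers measure 114 mm over their backs; the gripper's body (76 mm by 85 mm) begins 54 mm behind the grasp point. The pads swing forward as they close: fully open they stand 13 mm farther back than shut.
Start: joints at [-1.385, 0.263, -0.048, 1.259, 0, 1.415], TCP at [0.175, -0.495, 0.231] pointing down, gripper open.
Joint ranges: [-2.65, 2.65], [-0.89, 1.7], [-1.18, 1.37], [-2.13, 2.11], [-1.35, 1.29], [-3.14, 3.14]. Speed limits (rad/s): [1.89, 1.89, 2.57, 2.79, 3.14, 3.14].

### API

Orientations are given as a rotation vector (axis times angle).
In Python, from cell import status, snapshot, arm gives the robot as it stands.
- The arm moves only by the tool move_arm, never from a script. Its argument "increments" is a list of rows, each an object of numbers: "x", "y", "z": the shift along the tool's x, y, z in m; "ax", "ay", "az": the turn, a rotation vector about the tool's x, y, z in degrees; "jaw": the finger opening in m, from 0 to 0.0854. A call has 1 to 20 rows; each row shifts and turns the commanded pose from where the row before left it, along the tool's axes as they then stand; what a row does not reach is not made up. A row lasts 1/10 s, in which the tool goes at most 50 mm and 8.59 degrees, less where a joint would pass 70% of its speed; a pose out of reach is approached as far as the arm can. A call with a gripper value outside its range is refused whole. The fingers move at their own pace and stop on an object; "force" is the grip in N (left out, the last holds). Time passes only in rows, so rows that do not move let the fingers close. It gives the time, the measured TCP pose, the force, the opening and the grip force at its end, in the units of the state.
- status.sense(): the state, without advancing time (a new reading comes with each control period).
- snapshot(name): name is "side" or "top"; returns a dict with "img" (400x640x3 uint8, blue, green, red), "fx", "fy", "cx", "cy" (pixels), "xyz" and "attitude" of the camera in the world. Camera axes: x right, y up, looking along -z (the intrinsics and any distortion apply to the point x, -y, -z); pixel columns grow to the right and rows downward; lengths in m; the calibration is good to about 2 mm. A picture is of the moment at which its call begins. There is no depth.
- arm.hand_in(): hands the job in; it is judged then, once.
The state is a dict: "t": time; "qpos": joint angles; "joint_velocities": joint speeds; "effort": joint torques, N m; "eef_pos": TCP position; "tool_rot": TCP orientation; "contact_force": force on the tool from outside, world axes, zero at the start; "moment": the same for the moment, N m; "width": finger opening in m; "gripper_force": force on a finger pad.
Only numpy, scipy, OpenCV 4.12 (cv2) and the standard library are available. Lean on these libraries where they do the work, as an engineer would, in place of code of your own. Each camera call takes 0.05 s, during which the arm holds its last target. There are 200 camera calls.

## Working session

There is one attempt and no reset: what is moved stays moved. The work goes in short steps, Python scripts to look and compute and a tool call to move; the robot and the scene stay as the last step left them, time stands still between calls to the robot, and variables do not carry over. Pictures are saved under pics/ and viewed, at most 10 in all, crops included, and the job is handed in when it is done.

Besides the shell and the picture viewer there is one more tool, called after "Call:" as a command line: name --argument value ..., lists and objects as JSON in quotes. move_arm: Moves the arm, as the interface text tells. Its arguments: {"type":"object","properties":{"increments":{"type":"array","items":{"type":"object","properties":{"x":{"type":"number"},"y":{"type":"number"},"z":{"type":"number"},"ax":{"type":"number"},"ay":{"type":"number"},"az":{"type":"number"},"jaw":{"type":"number"}}}},"force":{"type":"number"}},"required":["increments"]}

```bash
mkdir -p pics; ls
cat > h.py <<'E'
import numpy as np, cv2
from scipy.spatial.transform import Rotation as R
from cell import status, snapshot, arm
def att(s):
    a=np.array(s["attitude"],float)
    return a if a.shape==(3,3) else R.from_rotvec(a).as_matrix() if a.size==3 else R.from_quat(a).as_matrix()
def ray(s,u,v):
    d=att(s)@np.array([(u-s["cx"])/s["fx"],-(v-s["cy"])/s["fy"],-1.]); return np.array(s["xyz"]),d/np.linalg.norm(d)
def atz(s,u,v,z):
    o,d=ray(s,u,v); return o+d*(z-o[2])/d[2]
def proj(s,p):
    c=att(s).T@(np.array(p)-np.array(s["xyz"])); return s["cx"]+s["fx"]*c[0]/-c[2], s["cy"]-s["fy"]*c[1]/-c[2]
def tri(s1,p1,s2,p2):
    A=[];b=[]
    for s,p in((s1,p1),(s2,p2)):
        o,d=ray(s,*p);P=np.eye(3)-np.outer(d,d);A.append(P);b.append(P@o)
    x=np.linalg.lstsq(np.vstack(A),np.hstack(b),rcond=None)[0]
    return x
E
python3 - <<'E'
from h import *
import pickle
for n in("top","side"):
    s=snapshot(n); cv2.imwrite(f"pics/{n}1.png",s["img"]); print({k:v for k,v in s.items() if k!="img"}); pickle.dump(s,open(n+"1.pkl","wb"))
print(status.sense(),arm.hold_point_z)
E
```

```text
pics
{'fx': 394.96322495987545, 'fy': 394.96322495987545, 'cx': 323.0905532846861, 'cy': 188.90247237987694, 'xyz': array([ 0.41946508, -0.07154426,  0.90782876]), 'attitude': array([ 0.15957507, -0.16348956, -1.58351575])}
{'fx': 514.4455509395887, 'fy': 514.4455509395887, 'cx': 314.10031105669236, 'cy': 197.5001312376644, 'xyz': array([0.19487219, 0.60996127, 1.00497011]), 'attitude': array([ 0.26044493, -0.89759515, -2.47874109])}
{'t': 0.1, 'qpos': array([-1.38531586e+00,  2.63478284e-01, -4.88827741e-02,  1.25939173e+00,
       -1.35487440e-05,  1.41546447e+00]), 'joint_velocities': array([ 0.00093715, -0.00061001,  0.00253525, -0.00091139,  0.0004492 ,
       -0.00068072]), 'effort': array([ 3.02969675e-03, -6.38578391e+01,  3.85063505e+01,  9.96641902e-03,
       -1.74763036e-04, -4.82307229e-06]), 'eef_pos': array([ 0.17541184, -0.4945646 ,  0.23086811]), 'tool_rot': array([-3.09514743e+00, -5.32597439e-01,  4.39134697e-05]), 'contact_force': array([-0.30153648, -0.71450393,  0.5094444 ]), 'moment': array([-0.01437365, -0.02522923,  0.04658712]), 'gripper_force': 0.0, 'width': 0.08538860878358738} -0.0187
```

View pics/top1.png

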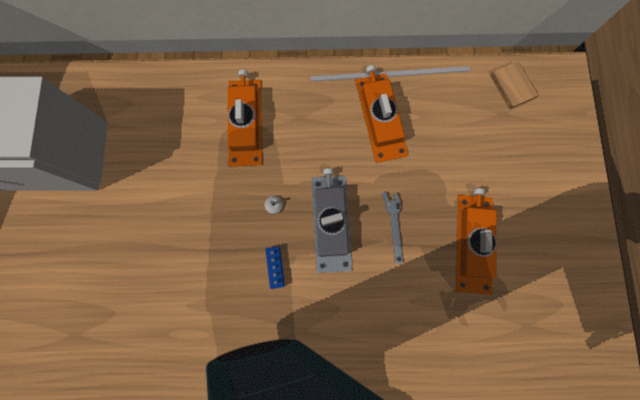

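View pics/side1.png

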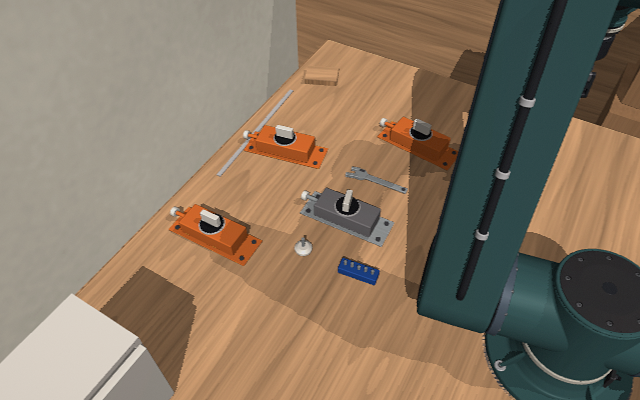

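Both views show four units. Three are orange, at top (242,115), (383,108) and (482,242). One is grey, at top (332,220) and side (347,205). Only the grey one has a steel plate and grey housing as described, so it is the target. I'll confirm it in an enlarged crop.

Run:
```python
import pickle
from h import *
t=pickle.load(open("top1.pkl","rb"));s=pickle.load(open("side1.pkl","rb"))
a=cv2.resize(t["img"][160:280,290:370],None,fx=5,fy=5,interpolation=cv2.INTER_CUBIC)
b=cv2.resize(s["img"][165:255,295:395],None,fx=4,fy=4,interpolation=cv2.INTER_CUBIC)
c=np.zeros((600,800,3),np.uint8);c[:,:400]=a;c[:360,400:]=b;cv2.imwrite("pics/crop1.png",c)
```

```text
(no output)
```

View pics/crop1.png

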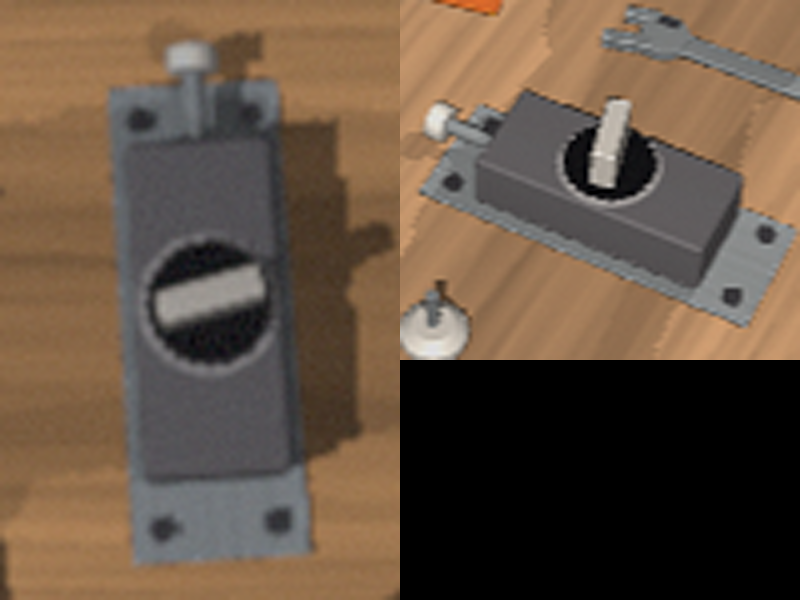

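Confirmed: the grey unit has a steel plate, a black disc and a white bar. Next I fit the bar from both views.

```bash
cat > fit.py <<'E'
from h import *
from scipy.optimize import minimize
def mask(s,p0,r=28):
    u,v=map(int,proj(s,p0)); g=s["img"].min(2).astype(np.uint8); m=np.zeros(g.shape,np.uint8)
    d=g[v-r:v+r,u-r:u+r]; m[v-r:v+r,u-r:u+r]=(d>112)*255
    n,l,st,c=cv2.connectedComponentsWithStats(m); 
    k=min((i for i in range(1,n) if st[i,4]>25),key=lambda i:np.hypot(*(c[i]-[u,v])))
    return (l==k),c[k],st[k,4]
def corners(x,y,zt,yaw,zb):
    c,s=np.cos(yaw),np.sin(yaw)
    return [(x+c*a-s*b,y+s*a+c*b,z) for z in(zb,zt) for a in(-.023,.023) for b in(-.007,.007)]
def sil(s,q,S=8,zb=None):
    P=np.array([proj(s,p) for p in corners(*q,q[2]-.030 if zb is None else zb)]); h=cv2.convexHull((P*16*S+8*S).astype(np.int32)[:,None]) 
    im=np.zeros((400*S,640*S),np.uint8); cv2.fillConvexPoly(im,h,255,shift=4); return cv2.resize(im,(640,400),interpolation=cv2.INTER_AREA)/255.
E
python3 - <<'E'
import pickle
from fit import *
t=pickle.load(open("top1.pkl","rb"));s=pickle.load(open("side1.pkl","rb"))
for p in((332,219),):print("rough",tri(t,p,s,(348,200)))
p0=tri(t,(332,219),s,(348,200))
for S in(t,s):
    u,v=map(int,proj(S,p0)); print(S["img"].min(2)[v-14:v+15,u-14:u+15])
E
```

```text
rough [ 0.52765542 -0.09301244  0.07188579]
[[ 82  76  77  85  82  82  80  82  86  78  82  81  83  84  81  81  77  83
   78  79  77  80  80  78  80  79  66  55  64]
 [ 84  82  83  82  78  80  77  81  82  79  87  91  94  93  93  92  91  84
   81  82  82  80  80  77  80  79  71  54  56]
 [ 84  80  80  80  77  81  85  88  96  94  99 112 105  84  80  86  85  87
   79  82  82  82  77  81  80  78  68  53  58]
 [ 81  81  83  81  77  89 105 112 104  83  79  86  79  48  46  52  56  68
   68  84  90  80  72  80  82  83  73  53  52]
 [ 84  79  81  82  89 105 106  91  78  51  36  34  30  13  27  13  27  38
   46  60  77  80  72  87  78  81  71  58  54]
 [ 77  81  81  89 106 107  83  45  29  27  28   5  11  20  12  23  22  22
   27  25  46  58  69  76  78  81  72  56  53]
 [ 81  81  88 103  95  77  50  25  20  19  28  20  24  26  19  30  26  22
   24  22  20  33  49  64  63  65  62  51  45]
 [ 79  86 107 112  84  38  27  16  19  18  10  17  10  23  17  20  20  12
   19  21  34  46  61  74  64  53  48  45  50]
 [ 89 104 113  96  56  24  16  21  14  28  22  29  16  16  19  16  34  44
   53  67  95 
[... 5263 characters left out ...]
 18  17   6 114 168 157 156 157 160 132  53  11
   16  20  19  18  17  15   6  79 124 114  90]
 [ 91 105 138 128  34  14  19  17  10 116 171 156 154 159 151 107  23  15
   14  16  19  19  14  15  27 107 141  99  91]
 [ 92  90 120 128  56   2  15  11  14 104 161 161 160 161 152 104  10  15
   16  17  17  14  12   4  72 128 122  90  91]
 [ 91  90  98 132 160 126  18  13  15  10  29  85 122 155 178 111  13  19
   20  18  18  16  29 111 160 138  99  91  93]
 [107  99  91 103 139 134  66  30  10  10  13   7   7   6   8  12  16  16
   18  14  10  23  59 117 145 111  89  92  93]
 [ 99 110 108  99 102 131 159 137  59   5   4   8  15  13  12  18  14  13
   10   7  19 106 161 145 110  89  92  93  92]]
```

```bash
cat > fit2.py <<'E'
from h import *
from scipy.optimize import minimize
def ren(s,q,faces,u0,v0,r,S=8):
    x,y,zt,yaw=q;c,sn=np.cos(yaw),np.sin(yaw)
    g=lambda a,b,z:(x+c*a-sn*b,y+sn*a+c*b,z)
    im=np.zeros((2*r*S,2*r*S),np.uint8);L=.023;W=.007;zb=zt-.03
    F={"top":[g(-L,-W,zt),g(L,-W,zt),g(L,W,zt),g(-L,W,zt)],"e+":[g(L,-W,zt),g(L,W,zt),g(L,W,zb),g(L,-W,zb)],"e-":[g(-L,-W,zt),g(-L,W,zt),g(-L,W,zb),g(-L,-W,zb)],
       "s+":[g(-L,W,zt),g(L,W,zt),g(L,W,zb),g(-L,W,zb)],"s-":[g(-L,-W,zt),g(L,-W,zt),g(L,-W,zb),g(-L,-W,zb)]}
    for f in faces:
        P=np.array([proj(s,p) for p in F[f]]); P=(P-[u0-r,v0-r]+.5)*S-.5
        cv2.fillConvexPoly(im,np.round(P*16).astype(np.int32),255,shift=4)
    return cv2.resize(im,(2*r,2*r),interpolation=cv2.INTER_AREA)/255.
def soft(s,u0,v0,r,lo,hi):
    g=s["img"].min(2)[v0-r:v0+r,u0-r:u0+r].astype(float); return np.clip((g-lo)/(hi-lo),0,1)
def fit(views,q0):
    # views: (s,faces,lo,hi,weightmask radius)
    D=[]
    for s,faces,lo,hi in views:
        u0,v0=map(int,np.round(proj(s,q0[:3])));r=20;D.append((s,faces,u0,v0,r,soft(s,u0,v0,r,lo,hi)))
    def cost(q):
        e=0
        for s,f,u0,v0,r,m in D:
            a=ren(s,q,f,u0,v0,r); w=cv2.dilate(ren(s,q0,["top","e+","e-","s+","s-"],u0,v0,r),np.ones((5,5))) 
            e+=(w*(a-m)**2).sum()/(m*w).sum()
        return e
    res=min((minimize(lambda p:cost([p[0],p[1],p[2],p[3]*10]),np.r_[q0[:3],q/10],method="Nelder-Mead",options=dict(initial_simplex=np.r_[q0[:3],q/10]+np.vstack([np.zeros(4),np.diag([.004,.004,.004,.015])]),xatol=1e-5,fatol=1e-5)) for q in(q0[3],q0[3]+.15,q0[3]-.15)),key=lambda r:r.fun)
    return np.r_[res.x[:3],res.x[3]*10],res.fun
E
python3 - <<'E'
import pickle
from fit2 import *
t=pickle.load(open("top1.pkl","rb"));s=pickle.load(open("side1.pkl","rb"))
a,b=atz(t,321.5,222,.083),atz(t,342.5,214,.083); print(a,b)
yaw=np.arctan2(*(b-a)[1::-1])%np.pi
q0=np.r_[(a+b)/2,yaw];print(q0)
e="e+" if np.sin(yaw)>0 else "e-"
print("both",fit([(t,["top"],60,145),(s,["top",e],90,150)],q0))
q,f=fit([(t,["top"],60,145)],q0);print("top only",q,f)
q,f=fit([(s,["top",e],90,150)],q0);print("side only",q,f)
# disc / housing check: plate corner holes
for p in((290+135/5,160+118/5),(290+250/5,160+112/5),(290+163/5,160+528/5),(290+279/5,160+520/5)): print(atz(t,*p,.004))
print("disc ctr",atz(t,290+210/5,160+306/5,.053))
print("foot",atz(t,274,204,.016),"rod",atz(t,328,174,.02))
E
```

```text
[ 0.52031047 -0.07056774  0.083     ] [ 0.53638508 -0.11507724  0.083     ]
[ 0.52834777 -0.09282249  0.083       1.9173697 ]
both (array([ 0.52777118, -0.09136497,  0.08630065,  1.81561466]), np.float64(0.154381345797631))
top only [ 0.52748166 -0.09158022  0.08274016  1.83692937] 0.03207534824114399
side only [ 0.52914332 -0.09340408  0.08518111  1.82763571] 0.07207919680793202
[ 0.62051413 -0.0615595   0.004     ]
[ 0.62238528 -0.11554209  0.004     ]
[ 0.43160168 -0.07116984  0.004     ]
[ 0.43414891 -0.12339192  0.004     ]
disc ctr [ 0.52529464 -0.09338395  0.053     ]
foot [0.5718853  0.03742746 0.016     ] rod [ 0.63923159 -0.08754628  0.02      ]
```

The bar's centre is at about (0.5275, -0.0925), its top at about 0.083–0.085 m, and its yaw about 1.825 rad. To leave enough wrist range, I'll approach with q6 ≈ -2.0. First I translate, then rotate in place.

Call:
move_arm --increments '[{"x":0.0233,"y":-0.0131,"z":0.0015},{"x":0.0233,"y":-0.0131,"z":0.0015},{"x":0.0233,"y":-0.0131,"z":0.0015},{"x":0.0233,"y":-0.0131,"z":0.0015},{"x":0.0233,"y":-0.0131,"z":0.0015},{"x":0.0233,"y":-0.0131,"z":0.0015},{"x":0.0233,"y":-0.0131,"z":0.0015},{"x":0.0233,"y":-0.0131,"z":0.0015},{"x":0.0233,"y":-0.0131,"z":0.0015},{"x":0.0233,"y":-0.0131,"z":0.0015},{"x":0.0233,"y":-0.0131,"z":0.0015},{"x":0.0233,"y":-0.0131,"z":0.0015},{"x":0.0233,"y":-0.0131,"z":0.0015},{"x":0.0233,"y":-0.0131,"z":0.0015},{"x":0.0233,"y":-0.0131,"z":0.0015},{"x":0.0233,"y":-0.0131,"z":0.0015},{"x":0.0233,"y":-0.0131,"z":0.0015},{"x":0.0233,"y":-0.0131,"z":0.0015},{"x":0.0233,"y":-0.0131,"z":0.0015},{"x":0.0233,"y":-0.0131,"z":0.0015}]'

```text
invalid input at $.increments[0]: expected keys x, y, z, ax, ay, az, jaw
```

Call:
move_arm --increments '[{"az":-8.5},{"az":-8.5},{"az":-8.5},{"az":-8.5},{"az":-8.5},{"az":-8.5},{"az":-8.5},{"az":-8.5},{"az":-8.5},{"az":-8.5},{"az":-8.5},{"az":-8.5},{"az":-8.5},{"az":-8.5},{"az":-8.5},{"az":-8.5},{"az":-8.5},{"az":-8.5},{"az":-8.5},{"az":-8.5}]'

```text
invalid input at $.increments[0]: expected keys x, y, z, ax, ay, az, jaw
```

Call:
move_arm --increments '[{"az":-8.5},{"az":-8.5},{"az":-8.5},{"az":-8.5},{"az":-8.5},{"az":-8.5},{"az":-8.5},{"az":-8.5},{"az":-8.5},{"az":-8.5},{"az":-8.5,"jaw":0.05},{}]'

```text
invalid input at $.increments[0]: expected keys x, y, z, ax, ay, az, jaw
```

```bash
cat >> h.py <<'E'
def psi(st): 
    x=R.from_rotvec(st["tool_rot"]).as_matrix()[:,0]; return np.arctan2(x[1],x[0])
def goto(target,yaw):
    "tool-frame increments (m, deg) to world target & tool-x yaw"
    st=status.sense(); M=R.from_rotvec(st["tool_rot"]).as_matrix()
    d=M.T@(np.array(target)-st["eef_pos"]); a=(yaw-psi(st)+np.pi)%(2*np.pi)-np.pi
    print("tool d mm",np.round(d*1e3,2),"az deg",round(-np.degrees(a),2),"tilt",M[:,2].round(4))
def show(n=1,view=None):
    st=status.sense()
    print(round(st["t"],2),"pos",st["eef_pos"].round(4),"psi",round(psi(st),4),"q6",round(st["qpos"][5],3),"F",st["contact_force"].round(2),"M",st["moment"].round(3),"w",round(st["width"],4),"g",round(st["gripper_force"],1))
E
python3 - <<'E'
from h import *
show()
goto([.5275,-.0925,.1],1.825+np.pi)
import pickle
m=[]
for i in range(6):
    snapshot("side"); show()
s=snapshot("top");
E
```

```text
0.1 pos [ 0.1754 -0.4946  0.2309] psi 0.3408 q6 1.415 F [-0.3  -0.71  0.51] M [-0.014 -0.025  0.047] w 0.0854 g 0.0
tool d mm [ 466.21 -261.13  131.18] az deg 94.96 tilt [-2.e-04  9.e-04 -1.e+00]
0.15 pos [ 0.1754 -0.4946  0.2309] psi 0.3408 q6 1.416 F [-0.14 -0.23  0.13] M [-0.025 -0.074 -0.041] w 0.0857 g 0.0
0.2 pos [ 0.1754 -0.4947  0.231 ] psi 0.3408 q6 1.416 F [ 0.1  -0.14 -0.66] M [-0.012 -0.044 -0.033] w 0.0854 g 0.0
0.25 pos [ 0.1755 -0.4947  0.2311] psi 0.3408 q6 1.415 F [-0.5   0.62 -0.17] M [ 0.025 -0.035  0.039] w 0.0856 g 0.0
0.3 pos [ 0.1755 -0.4947  0.2311] psi 0.3408 q6 1.415 F [-0.2   0.58 -0.91] M [ 0.013 -0.024  0.012] w 0.0853 g 0.0
0.35 pos [ 0.1754 -0.4948  0.2312] psi 0.3408 q6 1.415 F [-0.44 -0.53  0.48] M [-0.004 -0.051  0.046] w 0.0854 g 0.0
0.4 pos [ 0.1755 -0.4948  0.2312] psi 0.3408 q6 1.415 F [-0.13 -0.32  0.63] M [ 0.021 -0.002 -0.021] w 0.0854 g 0.0
```

Call:
move_arm --increments '[{"x":0.0359,"y":-0.0201,"z":0.0025,"ax":0,"ay":0,"az":0,"jaw":0.085},{"x":0.0359,"y":-0.0201,"z":0.0025,"ax":0,"ay":0,"az":0,"jaw":0.085},{"x":0.0359,"y":-0.0201,"z":0.0025,"ax":0,"ay":0,"az":0,"jaw":0.085},{"x":0.0359,"y":-0.0201,"z":0.0025,"ax":0,"ay":0,"az":0,"jaw":0.085},{"x":0.0359,"y":-0.0201,"z":0.0025,"ax":0,"ay":0,"az":0,"jaw":0.085},{"x":0.0359,"y":-0.0201,"z":0.0025,"ax":0,"ay":0,"az":0,"jaw":0.085},{"x":0.0359,"y":-0.0201,"z":0.0025,"ax":0,"ay":0,"az":0,"jaw":0.085},{"x":0.0359,"y":-0.0201,"z":0.0025,"ax":0,"ay":0,"az":0,"jaw":0.085},{"x":0.0359,"y":-0.0201,"z":0.0025,"ax":0,"ay":0,"az":0,"jaw":0.085},{"x":0.0359,"y":-0.0201,"z":0.0025,"ax":0,"ay":0,"az":0,"jaw":0.085},{"x":0.0359,"y":-0.0201,"z":0.0025,"ax":0,"ay":0,"az":0,"jaw":0.085},{"x":0.0359,"y":-0.0201,"z":0.0025,"ax":0,"ay":0,"az":0,"jaw":0.085},{"x":0.0359,"y":-0.0201,"z":0.0025,"ax":0,"ay":0,"az":0,"jaw":0.085}]'

```text
t: 1.75
eef_pos: [0.529, -0.091, 0.1988]
tool_rot: [3.096, 0.533, 0.0]
contact_force: [1.1, -1.0, 0.6]
width: 0.0852
gripper_force: 0.0
```

Call:
move_arm --increments '[{"x":0,"y":0,"z":0,"ax":0,"ay":0,"az":-8.5,"jaw":0.06},{"x":0,"y":0,"z":0,"ax":0,"ay":0,"az":-8.5,"jaw":0.06},{"x":0,"y":0,"z":0,"ax":0,"ay":0,"az":-8.5,"jaw":0.06},{"x":0,"y":0,"z":0,"ax":0,"ay":0,"az":-8.5,"jaw":0.06},{"x":0,"y":0,"z":0,"ax":0,"ay":0,"az":-8.5,"jaw":0.06},{"x":0,"y":0,"z":0,"ax":0,"ay":0,"az":-8.5,"jaw":0.06},{"x":0,"y":0,"z":0,"ax":0,"ay":0,"az":-8.5,"jaw":0.06},{"x":0,"y":0,"z":0,"ax":0,"ay":0,"az":-8.5,"jaw":0.06},{"x":0,"y":0,"z":0,"ax":0,"ay":0,"az":-8.5,"jaw":0.06},{"x":0,"y":0,"z":0,"ax":0,"ay":0,"az":-8.5,"jaw":0.06},{"x":0,"y":0,"z":0,"ax":0,"ay":0,"az":-8.5,"jaw":0.06},{"x":0,"y":0,"z":0,"ax":0,"ay":0,"az":-8.5,"jaw":0.06},{"x":0,"y":0,"z":0,"ax":0,"ay":0,"az":-8.5,"jaw":0.06},{"x":0,"y":0,"z":0,"ax":0,"ay":0,"az":-8.5,"jaw":0.06},{"x":0,"y":0,"z":0,"ax":0,"ay":0,"az":-8.5,"jaw":0.06},{"x":0,"y":0,"z":0,"ax":0,"ay":0,"az":-8.5,"jaw":0.06},{"x":0,"y":0,"z":0,"ax":0,"ay":0,"az":-8.5,"jaw":0.06},{"x":0,"y":0,"z":0,"ax":0,"ay":0,"az":-8.5,"jaw":0.06},{"x":0,"y":0,"z":0,"ax":0,"ay":0,"az":-8.5,"jaw":0.06},{"x":0,"y":0,"z":0,"ax":0,"ay":0,"az":-8.5,"jaw":0.06}]'

```text
t: 3.75
eef_pos: [0.528, -0.0925, 0.1988]
tool_rot: [-0.27, 3.13, 0.0]
contact_force: [-0.9, -0.2, -0.9]
width: 0.0601
gripper_force: 0.0
```

Call:
move_arm --increments '[{"x":0,"y":0,"z":0,"ax":0,"ay":0,"az":-8.5,"jaw":0.05},{"x":0,"y":0,"z":0,"ax":0,"ay":0,"az":-8.5,"jaw":0.05},{"x":0,"y":0,"z":0,"ax":0,"ay":0,"az":-8.5,"jaw":0.05},{"x":0,"y":0,"z":0,"ax":0,"ay":0,"az":-8.5,"jaw":0.05},{"x":0,"y":0,"z":0,"ax":0,"ay":0,"az":-8.5,"jaw":0.05},{"x":0,"y":0,"z":0,"ax":0,"ay":0,"az":-8.5,"jaw":0.05},{"x":0,"y":0,"z":0,"ax":0,"ay":0,"az":-8.5,"jaw":0.05},{"x":0,"y":0,"z":0,"ax":0,"ay":0,"az":-8.5,"jaw":0.05},{"x":0,"y":0,"z":0,"ax":0,"ay":0,"az":-8.5,"jaw":0.05},{"x":0,"y":0,"z":0,"ax":0,"ay":0,"az":-8.5,"jaw":0.05},{"x":0,"y":0,"z":0,"ax":0,"ay":0,"az":-8.5,"jaw":0.05},{"x":0,"y":0,"z":0,"ax":0,"ay":0,"az":0,"jaw":0.05}]'

```text
t: 4.95
eef_pos: [0.528, -0.0925, 0.1988]
tool_rot: [2.462, -1.952, -0.0]
contact_force: [0.2, 0.8, -0.6]
width: 0.0505
gripper_force: 0.0
```

Run:
```python
from h import *
show()
goto([.5275,-.0925,.058],1.825+np.pi)
s=snapshot("side");cv2.imwrite("pics/side2.png",s["img"][80:300,200:500])
import pickle;pickle.dump(s,open("side2.pkl","wb"))
for i in range(5): show();snapshot("side")
```

```text
4.95 pos [ 0.528  -0.0925  0.1988] psi -1.3409 q6 -2.126 F [ 0.17  0.84 -0.63] M [-0.065 -0.025  0.03 ] w 0.0505 g 0.0
tool d mm [ -0.15   0.46 140.78] az deg -1.39 tilt [-0. -0. -1.]
5.0 pos [ 0.528  -0.0925  0.1988] psi -1.3466 q6 -2.121 F [0.72 1.23 0.51] M [-0.037 -0.011 -0.036] w 0.0498 g 0.0
5.05 pos [ 0.528  -0.0925  0.1988] psi -1.348 q6 -2.119 F [-0.08  1.14  0.23] M [-0.001  0.001 -0.012] w 0.0501 g 0.0
5.1 pos [ 0.528  -0.0925  0.1988] psi -1.3477 q6 -2.119 F [ 0.28 -0.48 -0.07] M [ 0.024 -0.024  0.004] w 0.0502 g 0.0
5.15 pos [ 0.528  -0.0926  0.1988] psi -1.347 q6 -2.12 F [ 0.55  0.58 -0.88] M [-0.031 -0.027  0.012] w 0.0502 g 0.0
5.2 pos [ 0.528  -0.0926  0.1988] psi -1.3463 q6 -2.121 F [-0.41  0.09  0.68] M [-0.008  0.018  0.016] w 0.0499 g 0.0
```

Call:
move_arm --increments '[{"x":0,"y":0.0004,"z":0.0157,"ax":0,"ay":0,"az":-1.7,"jaw":0.05},{"x":0,"y":0,"z":0.0157,"ax":0,"ay":0,"az":0,"jaw":0.05},{"x":0,"y":0,"z":0.0157,"ax":0,"ay":0,"az":0,"jaw":0.05},{"x":0,"y":0,"z":0.0157,"ax":0,"ay":0,"az":0,"jaw":0.05},{"x":0,"y":0,"z":0.0157,"ax":0,"ay":0,"az":0,"jaw":0.05},{"x":0,"y":0,"z":0.0157,"ax":0,"ay":0,"az":0,"jaw":0.05},{"x":0,"y":0,"z":0.0157,"ax":0,"ay":0,"az":0,"jaw":0.05},{"x":0,"y":0,"z":0.0157,"ax":0,"ay":0,"az":0,"jaw":0.05},{"x":0,"y":0,"z":0.0157,"ax":0,"ay":0,"az":0,"jaw":0.05},{"x":0,"y":0,"z":0,"ax":0,"ay":0,"az":0,"jaw":0.05}]'

```text
t: 6.25
eef_pos: [0.5266, -0.0923, 0.056]
tool_rot: [2.486, -1.92, -0.004]
contact_force: [-0.3, 0.0, 0.5]
width: 0.0502
gripper_force: 0.0
```

Run:
```python
from h import *
show()
a=snapshot("side");b=snapshot("top")
c=np.hstack([cv2.resize(s["img"][v:v+100,u:u+80],None,fx=5,fy=5,interpolation=cv2.INTER_CUBIC) for s,u,v in((a,310,150),(b,290,165))])
cv2.imwrite("pics/grip1.png",c)
show()
```

```text
6.25 pos [ 0.5266 -0.0923  0.056 ] psi -1.3151 q6 -2.152 F [-0.3   0.01  0.5 ] M [ 0.05   0.057 -0.009] w 0.0502 g 0.0
6.35 pos [ 0.5276 -0.0926  0.0578] psi -1.3145 q6 -2.153 F [ 0.31 -0.29  0.4 ] M [ 0.025 -0.007  0.022] w 0.0499 g 0.0
```

View pics/grip1.png

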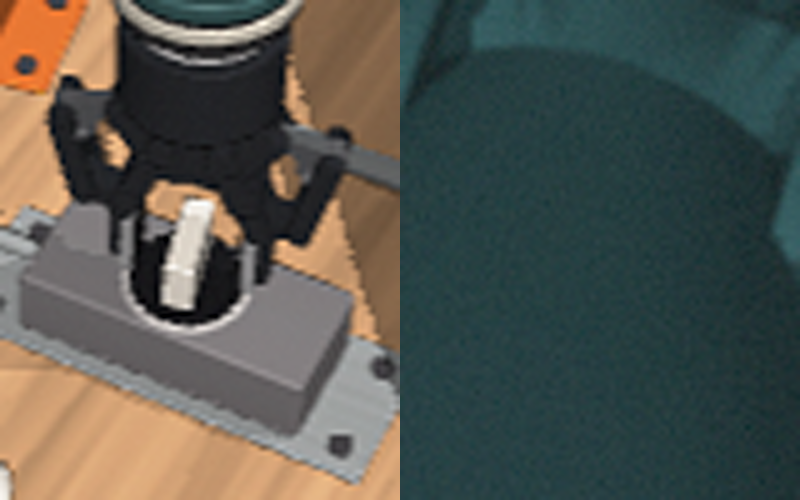

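The crop shows the bar (185,255) standing centred between the two open fingers, just above the disc. I close gently.

Call:
move_arm --force 40 --increments '[{"x":0,"y":0,"z":0,"ax":0,"ay":0,"az":0,"jaw":0.02},{"x":0,"y":0,"z":0,"ax":0,"ay":0,"az":0,"jaw":0.02},{"x":0,"y":0,"z":0,"ax":0,"ay":0,"az":0,"jaw":0.01},{"x":0,"y":0,"z":0,"ax":0,"ay":0,"az":0,"jaw":0.01},{"x":0,"y":0,"z":0,"ax":0,"ay":0,"az":0,"jaw":0.01},{"x":0,"y":0,"z":0,"ax":0,"ay":0,"az":0,"jaw":0.01},{"x":0,"y":0,"z":0,"ax":0,"ay":0,"az":0,"jaw":0.01},{"x":0,"y":0,"z":0,"ax":0,"ay":0,"az":0,"jaw":0.01}]'

```text
t: 7.15
eef_pos: [0.5283, -0.0927, 0.0582]
tool_rot: [-2.487, 1.918, -0.002]
contact_force: [0.7, 2.2, 7.5]
width: 0.0133
gripper_force: 41.8
```

```bash
cat >> h.py <<'E'
def avg(n=6):
    L=[]
    for i in range(n):
        snapshot("side"); s=status.sense(); L.append(np.r_[s["eef_pos"],psi(s),s["contact_force"],s["moment"],s["effort"][5],s["qpos"][5],s["width"],s["gripper_force"],s["t"]])
    m=np.mean(L,0); print("pos",m[:3].round(4),"psi",m[3].round(4),"F",m[4:7].round(2),"M",m[7:10].round(3),"e6",m[10].round(3),"q6",m[11].round(4),"w",m[12].round(4),"g",m[13].round(1),"t",round(s["t"],2), "Mz sd",np.std([l[9] for l in L]).round(3)); return m
E
python3 -c "
from h import *
avg()"
```

```text
pos [ 0.5283 -0.0927  0.0582] psi -1.3137 F [0.71 1.27 6.7 ] M [ 0.236 -0.133  0.005] e6 0.023 q6 -2.1537 w 0.0133 g 41.8 t 7.45 Mz sd 0.035
```

Call:
move_arm --increments '[{"x":0,"y":0,"z":0,"ax":0,"ay":0,"az":3,"jaw":0.01},{"x":0,"y":0,"z":0,"ax":0,"ay":0,"az":3,"jaw":0.01},{"x":0,"y":0,"z":0,"ax":0,"ay":0,"az":3,"jaw":0.01},{"x":0,"y":0,"z":0,"ax":0,"ay":0,"az":3,"jaw":0.01},{"x":0,"y":0,"z":0,"ax":0,"ay":0,"az":3,"jaw":0.01},{"x":0,"y":0,"z":0,"ax":0,"ay":0,"az":3,"jaw":0.01},{"x":0,"y":0,"z":0,"ax":0,"ay":0,"az":3,"jaw":0.01},{"x":0,"y":0,"z":0,"ax":0,"ay":0,"az":3,"jaw":0.01},{"x":0,"y":0,"z":0,"ax":0,"ay":0,"az":3,"jaw":0.01},{"x":0,"y":0,"z":0,"ax":0,"ay":0,"az":3,"jaw":0.01}]'

```text
t: 8.45
eef_pos: [0.5284, -0.0927, 0.0582]
tool_rot: [-1.903, 2.498, -0.002]
contact_force: [1.2, 1.6, 6.1]
width: 0.0129
gripper_force: 41.8
```

```bash
python3 -c "
from h import *
avg()"
```

```text
pos [ 0.5284 -0.0927  0.0582] psi -1.8386 F [1.91 1.14 6.15] M [ 0.308 -0.323  0.093] e6 0.205 q6 -1.6289 w 0.0133 g 41.8 t 8.75 Mz sd 0.038
```

Call:
move_arm --increments '[{"x":0,"y":0,"z":0,"ax":0,"ay":0,"az":3,"jaw":0.01},{"x":0,"y":0,"z":0,"ax":0,"ay":0,"az":3,"jaw":0.01},{"x":0,"y":0,"z":0,"ax":0,"ay":0,"az":3,"jaw":0.01},{"x":0,"y":0,"z":0,"ax":0,"ay":0,"az":1,"jaw":0.01}]'

```text
t: 9.15
eef_pos: [0.5285, -0.0927, 0.0582]
tool_rot: [-1.678, 2.654, -0.002]
contact_force: [0.7, 1.4, 6.7]
width: 0.0129
gripper_force: 41.7
```

```bash
python3 -c "
from h import *
avg()"
```

```text
pos [ 0.5285 -0.0927  0.0582] psi -2.0123 F [1.79 1.32 5.51] M [ 0.299 -0.363  0.05 ] e6 0.134 q6 -1.4551 w 0.0132 g 41.7 t 9.45 Mz sd 0.026
```

Call:
move_arm --increments '[{"x":0,"y":0,"z":0,"ax":0,"ay":0,"az":3,"jaw":0.01},{"x":0,"y":0,"z":0,"ax":0,"ay":0,"az":2,"jaw":0.01}]'

```text
t: 9.65
eef_pos: [0.5285, -0.0927, 0.0582]
tool_rot: [-1.561, 2.724, -0.002]
contact_force: [2.8, 0.6, 5.5]
width: 0.013
gripper_force: 41.7
```

```bash
python3 -c "
from h import *
avg()"
```

```text
pos [ 0.5285 -0.0927  0.0582] psi -2.1 F [2.05 1.03 6.07] M [ 0.264 -0.411  0.03 ] e6 0.115 q6 -1.3674 w 0.0132 g 41.7 t 9.95 Mz sd 0.024
```

Call:
move_arm --increments '[{"x":0,"y":0,"z":0,"ax":0,"ay":0,"az":3,"jaw":0.01},{"x":0,"y":0,"z":0,"ax":0,"ay":0,"az":2,"jaw":0.01}]'

```text
t: 10.15
eef_pos: [0.5285, -0.0927, 0.0582]
tool_rot: [-1.441, 2.79, -0.002]
contact_force: [2.1, 0.4, 5.4]
width: 0.0134
gripper_force: 41.7
```

```bash
python3 -c "
from h import *
avg()"
```

```text
pos [ 0.5285 -0.0927  0.0582] psi -2.1873 F [2.48 1.27 5.71] M [ 0.256 -0.421 -0.012] e6 0.096 q6 -1.2801 w 0.0133 g 41.7 t 10.45 Mz sd 0.022
```

Call:
move_arm --increments '[{"x":0,"y":0,"z":0,"ax":0,"ay":0,"az":3,"jaw":0.01},{"x":0,"y":0,"z":0,"ax":0,"ay":0,"az":2,"jaw":0.01}]'

```text
t: 10.65
eef_pos: [0.5285, -0.0928, 0.0582]
tool_rot: [-1.317, 2.85, -0.002]
contact_force: [2.5, 1.1, 5.5]
width: 0.0132
gripper_force: 41.7
```

```bash
python3 -c "
from h import *
avg()"
```

```text
pos [ 0.5285 -0.0928  0.0582] psi -2.2746 F [2.32 1.22 5.33] M [ 0.233 -0.474 -0.02 ] e6 0.082 q6 -1.1928 w 0.0132 g 41.7 t 10.95 Mz sd 0.017
```

Run:
```python
from h import *
a=snapshot("side")
cv2.imwrite("pics/turn1.png",cv2.resize(a["img"][150:250,310:400],None,fx=6,fy=6,interpolation=cv2.INTER_CUBIC))
show()
```

```text
11.0 pos [ 0.5285 -0.0928  0.0582] psi -2.2737 q6 -1.194 F [3.4  0.18 5.08] M [ 0.253 -0.467 -0.039] w 0.0134 g 41.7
```

View pics/turn1.png

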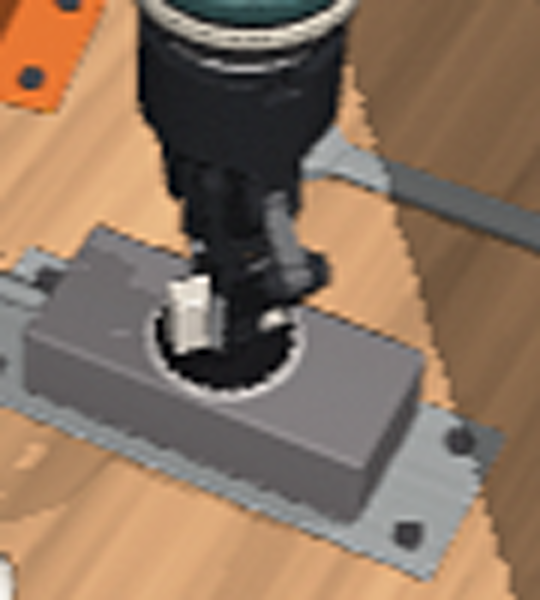

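The image shows the bar, with its ends at crop (190,310) and (275,320), turned together with the gripper. I go on in small felt steps.

Call:
move_arm --increments '[{"x":0,"y":0,"z":0,"ax":0,"ay":0,"az":2.5,"jaw":0.01},{"x":0,"y":0,"z":0,"ax":0,"ay":0,"az":2.5,"jaw":0.01}]'

```text
t: 11.2
eef_pos: [0.5285, -0.0928, 0.0582]
tool_rot: [-1.192, 2.905, -0.002]
contact_force: [2.0, 0.5, 5.9]
width: 0.0133
gripper_force: 41.7
```

```bash
python3 -c "
from h import *
avg()"
```

```text
pos [ 0.5285 -0.0928  0.0582] psi -2.362 F [2.4  0.87 5.4 ] M [ 0.253 -0.484  0.082] e6 0.18 q6 -1.1055 w 0.0132 g 41.7 t 11.5 Mz sd 0.041
```

Call:
move_arm --increments '[{"x":0,"y":0,"z":0,"ax":0,"ay":0,"az":1.5,"jaw":0.01},{"x":0,"y":0,"z":0,"ax":0,"ay":0,"az":1.5,"jaw":0.01}]'

```text
t: 11.7
eef_pos: [0.5286, -0.0928, 0.0582]
tool_rot: [-1.117, 2.934, -0.002]
contact_force: [1.9, 1.3, 5.2]
width: 0.0135
gripper_force: 41.7
```

```bash
python3 -c "
from h import *
avg()"
```

```text
pos [ 0.5286 -0.0928  0.0582] psi -2.4138 F [2.77 0.82 5.02] M [ 0.219 -0.518  0.205] e6 0.251 q6 -1.0537 w 0.0133 g 41.7 t 12.0 Mz sd 0.027
```

Call:
move_arm --increments '[{"x":0,"y":0,"z":0,"ax":0,"ay":0,"az":1.5,"jaw":0.01},{"x":0,"y":0,"z":0,"ax":0,"ay":0,"az":1.5,"jaw":0.01}]'

```text
t: 12.2
eef_pos: [0.5286, -0.0928, 0.0582]
tool_rot: [-1.04, 2.962, -0.002]
contact_force: [3.0, 0.8, 4.8]
width: 0.0129
gripper_force: 41.7
```

```bash
python3 -c "
from h import *
avg()"
```

```text
pos [ 0.5286 -0.0928  0.0582] psi -2.466 F [2.36 0.42 5.1 ] M [ 0.198 -0.528  0.324] e6 0.375 q6 -1.0014 w 0.0133 g 41.7 t 12.5 Mz sd 0.03
```

The torque now climbs 0.12 N m for each 3° (the mount's stiffness), reaching 0.32 N m, twice the click maximum. This is the stop, met two clicks from the start. Going back four clicks in one grip would pass the q6 limit, so I turn back two clicks, regrip half a turn round, and do the other two.

Call:
move_arm --increments '[{"x":0,"y":0,"z":0,"ax":0,"ay":0,"az":-3.3,"jaw":0.01},{"x":0,"y":0,"z":0,"ax":0,"ay":0,"az":-3.3,"jaw":0.01},{"x":0,"y":0,"z":0,"ax":0,"ay":0,"az":-3.3,"jaw":0.01},{"x":0,"y":0,"z":0,"ax":0,"ay":0,"az":-3.3,"jaw":0.01},{"x":0,"y":0,"z":0,"ax":0,"ay":0,"az":-3.3,"jaw":0.01},{"x":0,"y":0,"z":0,"ax":0,"ay":0,"az":-3.3,"jaw":0.01},{"x":0,"y":0,"z":0,"ax":0,"ay":0,"az":-3.3,"jaw":0.01},{"x":0,"y":0,"z":0,"ax":0,"ay":0,"az":-3.3,"jaw":0.01},{"x":0,"y":0,"z":0,"ax":0,"ay":0,"az":-3.3,"jaw":0.01},{"x":0,"y":0,"z":0,"ax":0,"ay":0,"az":-3.3,"jaw":0.01},{"x":0,"y":0,"z":0,"ax":0,"ay":0,"az":-3.3,"jaw":0.01},{"x":0,"y":0,"z":0,"ax":0,"ay":0,"az":-3.3,"jaw":0.01},{"x":0,"y":0,"z":0,"ax":0,"ay":0,"az":-3.3,"jaw":0.01},{"x":0,"y":0,"z":0,"ax":0,"ay":0,"az":-3.3,"jaw":0.01},{"x":0,"y":0,"z":0,"ax":0,"ay":0,"az":-3.3,"jaw":0.01},{"x":0,"y":0,"z":0,"ax":0,"ay":0,"az":-3.3,"jaw":0.01},{"x":0,"y":0,"z":0,"ax":0,"ay":0,"az":-3.3,"jaw":0.01},{"x":0,"y":0,"z":0,"ax":0,"ay":0,"az":-3.3,"jaw":0.01},{"x":0,"y":0,"z":0,"ax":0,"ay":0,"az":-3.3,"jaw":0.01},{"x":0,"y":0,"z":0,"ax":0,"ay":0,"az":-3.3,"jaw":0.01}]'

```text
t: 14.5
eef_pos: [0.5283, -0.0927, 0.0582]
tool_rot: [-2.489, 1.915, -0.002]
contact_force: [1.2, 0.9, 5.6]
width: 0.0133
gripper_force: 41.8
```

```bash
python3 -c "
from h import *
avg()"
```

```text
pos [ 0.5283 -0.0927  0.0582] psi -1.3123 F [0.9  1.04 6.85] M [ 0.234 -0.125  0.026] e6 -0.097 q6 -2.1552 w 0.0132 g 41.8 t 14.8 Mz sd 0.025
```

Call:
move_arm --increments '[{"x":0,"y":0,"z":0,"ax":0,"ay":0,"az":0,"jaw":0.05},{"x":0,"y":0,"z":0,"ax":0,"ay":0,"az":0,"jaw":0.05},{"x":0,"y":0,"z":0,"ax":0,"ay":0,"az":0,"jaw":0.05},{"x":0,"y":0,"z":0,"ax":0,"ay":0,"az":0,"jaw":0.05},{"x":0,"y":0,"z":-0.012,"ax":0,"ay":0,"az":0,"jaw":0.05},{"x":0,"y":0,"z":-0.012,"ax":0,"ay":0,"az":0,"jaw":0.05},{"x":0,"y":0,"z":-0.012,"ax":0,"ay":0,"az":0,"jaw":0.05},{"x":0,"y":0,"z":-0.012,"ax":0,"ay":0,"az":0,"jaw":0.05},{"x":0,"y":0,"z":0,"ax":0,"ay":0,"az":0,"jaw":0.05}]'

```text
t: 15.7
eef_pos: [0.5283, -0.0929, 0.1066]
tool_rot: [-2.487, 1.918, -0.003]
contact_force: [0.4, -0.6, -0.2]
width: 0.0506
gripper_force: 0.0
```

Run:
```python
from fit2 import *
avg(4)
s=snapshot("side")
cv2.imwrite("pics/rest1.png",cv2.resize(s["img"][150:250,310:400],None,fx=6,fy=6,interpolation=cv2.INTER_CUBIC))
for y in(1.3,1.825,2.3):
    q,f=fit([(s,["top","e+"],90,150)],np.array([.5285,-.0927,.084,y])); print(q.round(4),f)
```

```text
pos [ 0.5275 -0.0926  0.1051] psi -1.3138 F [-0.35  0.36 -0.05] M [0.011 0.018 0.006] e6 0.0 q6 -2.1538 w 0.0501 g 0.0 t 15.9 Mz sd 0.034
[ 0.5333 -0.1022  0.0738  1.8418] 0.12006933631424403
[ 0.5294 -0.094   0.0852  1.844 ] 0.09264353524457304
[ 0.5275 -0.0899  0.0912  1.8522] 0.1045189763354937
```

View pics/rest1.png

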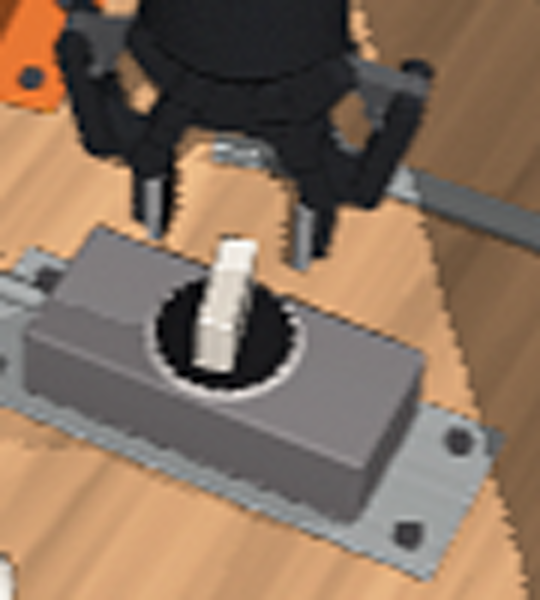

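The bar, at crop (222,310), is free again and stands at its starting yaw (1.84 against 1.83), so it rests two clicks from the stop. Now I regrip half a turn round.

Call:
move_arm --increments '[{"x":0,"y":0,"z":0,"ax":0,"ay":0,"az":8.5,"jaw":0.05},{"x":0,"y":0,"z":0,"ax":0,"ay":0,"az":8.5,"jaw":0.05},{"x":0,"y":0,"z":0,"ax":0,"ay":0,"az":8.5,"jaw":0.05},{"x":0,"y":0,"z":0,"ax":0,"ay":0,"az":8.5,"jaw":0.05},{"x":0,"y":0,"z":0,"ax":0,"ay":0,"az":8.5,"jaw":0.05},{"x":0,"y":0,"z":0,"ax":0,"ay":0,"az":8.5,"jaw":0.05},{"x":0,"y":0,"z":0,"ax":0,"ay":0,"az":8.5,"jaw":0.05},{"x":0,"y":0,"z":0,"ax":0,"ay":0,"az":8.5,"jaw":0.05},{"x":0,"y":0,"z":0,"ax":0,"ay":0,"az":8.5,"jaw":0.05},{"x":0,"y":0,"z":0,"ax":0,"ay":0,"az":8.5,"jaw":0.05},{"x":0,"y":0,"z":0,"ax":0,"ay":0,"az":8.5,"jaw":0.05},{"x":0,"y":0,"z":0,"ax":0,"ay":0,"az":8.5,"jaw":0.05},{"x":0,"y":0,"z":0,"ax":0,"ay":0,"az":8.5,"jaw":0.05},{"x":0,"y":0,"z":0,"ax":0,"ay":0,"az":8.5,"jaw":0.05},{"x":0,"y":0,"z":0,"ax":0,"ay":0,"az":8.5,"jaw":0.05},{"x":0,"y":0,"z":0,"ax":0,"ay":0,"az":8.5,"jaw":0.05},{"x":0,"y":0,"z":0,"ax":0,"ay":0,"az":8.5,"jaw":0.05},{"x":0,"y":0,"z":0,"ax":0,"ay":0,"az":8.5,"jaw":0.05},{"x":0,"y":0,"z":0,"ax":0,"ay":0,"az":8.5,"jaw":0.05},{"x":0,"y":0,"z":0,"ax":0,"ay":0,"az":8.5,"jaw":0.05}]'

```text
t: 17.95
eef_pos: [0.5274, -0.0926, 0.1049]
tool_rot: [-1.702, -2.64, 0.0]
contact_force: [0.3, -0.4, 0.6]
width: 0.0501
gripper_force: 0.0
```

Call:
move_arm --increments '[{"x":0,"y":0,"z":0,"ax":0,"ay":0,"az":5,"jaw":0.05},{"x":0,"y":0,"z":0,"ax":0,"ay":0,"az":5,"jaw":0.05},{"x":0,"y":0,"z":0,"ax":0,"ay":0,"az":0,"jaw":0.05},{"x":0,"y":0,"z":0,"ax":0,"ay":0,"az":0,"jaw":0.05}]'

```text
t: 18.35
eef_pos: [0.5274, -0.0926, 0.1051]
tool_rot: [-1.915, -2.49, 0.0]
contact_force: [0.6, -0.3, 0.3]
width: 0.0498
gripper_force: 0.0
```

Run:
```python
from h import *
show(); goto([.528,-.0927,.058],1.828)
```

```text
18.35 pos [ 0.5274 -0.0926  0.1051] psi 1.8304 q6 0.985 F [ 0.6  -0.25  0.29] M [-0.009  0.007  0.003] w 0.0498 g 0.0
tool d mm [-0.25  0.55 47.14] az deg 0.14 tilt [-5.e-04  2.e-04 -1.e+00]
```

Call:
move_arm --increments '[{"x":0,"y":0,"z":0.0118,"ax":0,"ay":0,"az":0,"jaw":0.05},{"x":0,"y":0,"z":0.0118,"ax":0,"ay":0,"az":0,"jaw":0.05},{"x":0,"y":0,"z":0.0118,"ax":0,"ay":0,"az":0,"jaw":0.05},{"x":0,"y":0,"z":0.0118,"ax":0,"ay":0,"az":0,"jaw":0.05},{"x":0,"y":0,"z":0,"ax":0,"ay":0,"az":0,"jaw":0.03},{"x":0,"y":0,"z":0,"ax":0,"ay":0,"az":0,"jaw":0.02},{"x":0,"y":0,"z":0,"ax":0,"ay":0,"az":0,"jaw":0.01},{"x":0,"y":0,"z":0,"ax":0,"ay":0,"az":0,"jaw":0.01},{"x":0,"y":0,"z":0,"ax":0,"ay":0,"az":0,"jaw":0.01},{"x":0,"y":0,"z":0,"ax":0,"ay":0,"az":0,"jaw":0.01},{"x":0,"y":0,"z":0,"ax":0,"ay":0,"az":0,"jaw":0.01}]'

```text
t: 19.45
eef_pos: [0.528, -0.0927, 0.0586]
tool_rot: [1.918, 2.487, 0.001]
contact_force: [3.2, 0.5, -1.0]
width: 0.0132
gripper_force: 41.6
```

```bash
python3 -c "
from h import *
avg()"
```

```text
pos [ 0.528  -0.0927  0.0585] psi 1.8279 F [3.96 1.47 0.73] M [ 0.352 -0.865  0.018] e6 0.037 q6 0.9878 w 0.0132 g 41.8 t 19.75 Mz sd 0.023
```

Call:
move_arm --increments '[{"x":0,"y":0,"z":0,"ax":0,"ay":0,"az":-3,"jaw":0.01},{"x":0,"y":0,"z":0,"ax":0,"ay":0,"az":-3,"jaw":0.01},{"x":0,"y":0,"z":0,"ax":0,"ay":0,"az":-3,"jaw":0.01}]'

```text
t: 20.05
eef_pos: [0.5279, -0.0928, 0.0585]
tool_rot: [1.714, 2.632, 0.0]
contact_force: [4.1, 1.5, 1.7]
width: 0.0135
gripper_force: 41.9
```

```bash
python3 -c "
from h import *
avg()"
```

```text
pos [ 0.5279 -0.0927  0.0585] psi 1.985 F [4.6  1.33 3.03] M [ 0.29  -1.013 -0.045] e6 -0.186 q6 0.8306 w 0.0132 g 42.1 t 20.35 Mz sd 0.011
```

Call:
move_arm --increments '[{"x":0,"y":0,"z":0,"ax":0,"ay":0,"az":-3,"jaw":0.01},{"x":0,"y":0,"z":0,"ax":0,"ay":0,"az":-3,"jaw":0.01},{"x":0,"y":0,"z":0,"ax":0,"ay":0,"az":-3,"jaw":0.01},{"x":0,"y":0,"z":0,"ax":0,"ay":0,"az":-3,"jaw":0.01}]'

```text
t: 20.75
eef_pos: [0.5278, -0.0928, 0.0585]
tool_rot: [1.431, 2.796, -0.0]
contact_force: [4.4, 1.2, 4.1]
width: 0.0132
gripper_force: 42.2
```

```bash
python3 -c "
from h import *
avg()"
```

```text
pos [ 0.5278 -0.0928  0.0585] psi 2.1938 F [4.36 1.04 5.17] M [ 0.13  -0.979  0.023] e6 -0.111 q6 0.6218 w 0.0133 g 42.4 t 21.05 Mz sd 0.031
```

Call:
move_arm --increments '[{"x":0,"y":0,"z":0,"ax":0,"ay":0,"az":-3,"jaw":0.01},{"x":0,"y":0,"z":0,"ax":0,"ay":0,"az":-3,"jaw":0.01},{"x":0,"y":0,"z":0,"ax":0,"ay":0,"az":-3,"jaw":0.01}]'

```text
t: 21.35
eef_pos: [0.5278, -0.0928, 0.0585]
tool_rot: [1.209, 2.899, -0.0]
contact_force: [3.9, 0.8, 6.2]
width: 0.0135
gripper_force: 42.5
```

```bash
python3 -c "
from h import *
avg()"
```

```text
pos [ 0.5278 -0.0928  0.0585] psi 2.3507 F [3.78 0.43 5.52] M [ 0.057 -0.906  0.028] e6 -0.08 q6 0.4648 w 0.0133 g 42.5 t 21.65 Mz sd 0.036
```

Call:
move_arm --increments '[{"x":0,"y":0,"z":0,"ax":0,"ay":0,"az":-3,"jaw":0.01},{"x":0,"y":0,"z":0,"ax":0,"ay":0,"az":-3,"jaw":0.01},{"x":0,"y":0,"z":0,"ax":0,"ay":0,"az":-3,"jaw":0.01},{"x":0,"y":0,"z":0,"ax":0,"ay":0,"az":-3,"jaw":0.01},{"x":0,"y":0,"z":0,"ax":0,"ay":0,"az":-3,"jaw":0.01},{"x":0,"y":0,"z":0,"ax":0,"ay":0,"az":-3,"jaw":0.01},{"x":0,"y":0,"z":0,"ax":0,"ay":0,"az":-3,"jaw":0.01},{"x":0,"y":0,"z":0,"ax":0,"ay":0,"az":-3,"jaw":0.01},{"x":0,"y":0,"z":0,"ax":0,"ay":0,"az":-3,"jaw":0.01},{"x":0,"y":0,"z":0,"ax":0,"ay":0,"az":-3,"jaw":0.01},{"x":0,"y":0,"z":0,"ax":0,"ay":0,"az":-1.5,"jaw":0.01}]'

```text
t: 22.75
eef_pos: [0.5277, -0.093, 0.0585]
tool_rot: [0.377, 3.119, -0.001]
contact_force: [4.2, -1.6, 5.1]
width: 0.0131
gripper_force: 42.5
```

```bash
python3 -c "
from h import *
avg()"
```

```text
pos [ 0.5277 -0.093   0.0584] psi 2.8998 F [ 3.47 -0.79  5.34] M [-0.265 -0.851  0.004] e6 -0.085 q6 -0.0843 w 0.0132 g 42.5 t 23.05 Mz sd 0.014
```

Call:
move_arm --increments '[{"x":0,"y":0,"z":0,"ax":0,"ay":0,"az":0,"jaw":0.05},{"x":0,"y":0,"z":0,"ax":0,"ay":0,"az":0,"jaw":0.05},{"x":0,"y":0,"z":0,"ax":0,"ay":0,"az":0,"jaw":0.05},{"x":0,"y":0,"z":0,"ax":0,"ay":0,"az":0,"jaw":0.05},{"x":0,"y":0,"z":-0.01,"ax":0,"ay":0,"az":0,"jaw":0.05},{"x":0,"y":0,"z":-0.02,"ax":0,"ay":0,"az":0,"jaw":0.05},{"x":0,"y":0,"z":-0.02,"ax":0,"ay":0,"az":0,"jaw":0.05},{"x":0,"y":0,"z":-0.02,"ax":0,"ay":0,"az":0,"jaw":0.05},{"x":0,"y":0,"z":-0.02,"ax":0,"ay":0,"az":0,"jaw":0.05},{"x":0,"y":0,"z":-0.02,"ax":0,"ay":0,"az":0,"jaw":0.05},{"x":0,"y":0,"z":-0.02,"ax":0,"ay":0,"az":0,"jaw":0.05},{"x":0,"y":0,"z":0,"ax":0,"ay":0,"az":0,"jaw":0.05},{"x":0,"y":0,"z":0,"ax":0,"ay":0,"az":0,"jaw":0.05}]'

```text
t: 24.35
eef_pos: [0.5276, -0.0926, 0.1886]
tool_rot: [0.377, 3.118, -0.0]
contact_force: [-0.6, -0.4, -0.2]
width: 0.0499
gripper_force: 0.0
```

Run:
```python
from fit2 import *
avg(3)
s=snapshot("side")
cv2.imwrite("pics/rest2.png",cv2.resize(s["img"][150:250,290:410],None,fx=6,fy=6,interpolation=cv2.INTER_CUBIC))
for f_ in(["top"],["top","s+"],["top","s-"],["top","e+"]):
    q,f=fit([(s,f_,100,150)],np.array([.5285,-.0927,.084,2.9])); print(f_,q.round(4),round(f,3))
```

```text
pos [ 0.5272 -0.0925  0.1878] psi 2.9011 F [ 0.29 -0.12 -0.2 ] M [-0.015  0.007  0.041] e6 0.001 q6 -0.0855 w 0.05 g 0.0 t 24.5 Mz sd 0.037
['top'] [ 0.5223 -0.0798  0.0901  2.7154] 0.503
['top', 's+'] [ 0.531  -0.0889  0.0815  3.1382] 0.31
['top', 's-'] [ 0.528  -0.0928  0.0857  3.0046] 0.152
['top', 'e+'] [ 0.5311 -0.0905  0.0836  2.8398] 0.418
```

View pics/rest2.png

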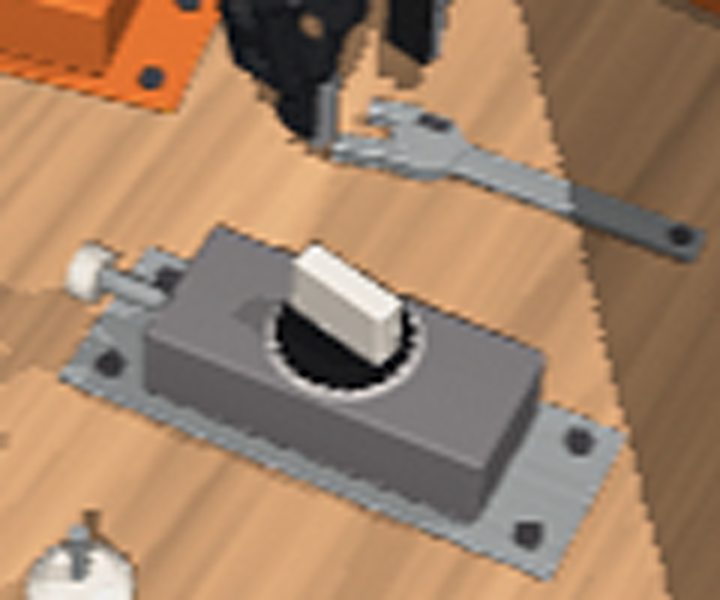

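The bar, at crop (345,305), stands free, and the spanner and foot look undisturbed. One last yaw check with all visible faces before handing in.

Run:
```python
from fit2 import *
s=snapshot("side")
for y in(2.7,2.9,3.1):
    q,f=fit([(s,["top","s-","e+"],100,150)],np.array([.5285,-.0927,.084,y])); print(q.round(4),round(f,3))
show()
```

```text
[ 0.5314 -0.0969  0.0802  2.8878] 0.094
[ 0.5303 -0.0941  0.0835  2.8918] 0.114
[ 0.5298 -0.0927  0.0858  2.8926] 0.123
24.6 pos [ 0.5273 -0.0925  0.1877] psi 2.9012 q6 -0.086 F [ 0.81 -0.43  0.02] M [-0.02   0.028  0.038] w 0.0504 g 0.0
```

The resting yaw is 2.89, which is the two-click position (1.84) plus 1.05, exactly two more clicks. That makes four from the stop, so I hand in.

```bash
python3 -c "
from h import *
print(arm.hand_in())"
```

```text
the job is handed in; nothing more can be done
None
```

I turned the knob clockwise until it gently met its stop (about 0.32 N m), then back four clicks with one regrip at two clicks, let go with it resting in that click, and handed the job in at about 25 s; I never touched the spanner, foot or bit holder.

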